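# Clear a hooked slide cassette from the microscope feeder

## Robot

A 6-joint arm with a two-finger parallel gripper is mounted at the origin on the work surface. World frame = base frame: x ahead of the robot, y to its left, z up, the work surface at z = 0. Lengths are in mm, angles in rad, forces in N, time in s.
With the tool pointing down it reaches from about 300 to 775 mm from the base axis. Payload 14.6 kg.
Tool frame: the origin (TCP) lies midway between the tips of the shut fingers; the grasp point (between the pads) lies 19 mm behind it (arm.grip_depth is the distance from the TCP to the grasp point, in mm); z points along the fingers, y is the line along which they close (so a half turn about z gives the same grasp; the last joint's range is limited). The gripper opens to 85 mm and grips with 20 to 120 N. Pads are 22 mm wide; open, the fingers measure 114 mm over their backs; the gripper's body (76 mm by 85 mm) begins 54 mm behind the grasp point. The pads swing forward as they close: fully open they stand 13 mm farther back than shut.
Start: joints at [1.214, 0.3, 1.521, -0, 1.321, -0.067], TCP at [157.166, 527.056, 231.281] pointing down, gripper open.
Joint ranges: [-3.03, 3.03], [-0.79, 2.21], [0.23, 2.52], [-1.04, 4.18], [0, 3.07], [-2.55, 2.55]. Speed limits (rad/s): [2.22, 2.22, 2.57, 3.14, 3.14, 3.14].

## Interface

Orientations are given as a unit quaternion [w, x, y, z].
In Python, from bench import arm, jaws, read_state, capture gives the robot as it stands. The module is installed in compiled form; this text tells all that it offers. Calls block until the motion is done:
- arm.goto(position, orientation): joint-space move of the TCP to a pose.
- arm.servo_line(position, ori=None, v=150, threshold=None): straight line of the TCP; ori=None keeps the orientation; v is the mean speed in mm/s. With threshold (N) it stops when the force on the tool has changed by that much, and returns True; else False.
- arm.move_j(angles): joint-space move.
- jaws.gripper_to(opening, force=None): opening from 0.0 (shut) to 1.0 (fully open); force is the grip in N (None keeps the last); returns when the fingers have stopped.
- arm.pause(seconds).
- arm.inverse_kinematics(position, orientation): joint angles nearest the present ones, or None.
- read_state(): the state.
- capture(name): name is "side" or "top"; returns a dict with "frame" (480x640x3 uint8, red, green, blue), "z_map" (480x640 float32, mm along the optical axis (not along the pixel's ray), 0 where there is no reading), "K" (3x3 intrinsics, pixels), "rvec" (rotation vector, rad) and "tvec" (3), from world to camera coordinates, as OpenCV has them. Camera axes: x right, y down, z forward; pixel columns grow to the right and rows downward; lengths in mm; the calibration is good to about 2 mm. A picture is of the moment at which its call begins.
A pose or a line that the arm cannot do raises arm.MotionError and nothing moves.
- arm.job_done(): hands the job in; it is judged then, once.
The state is a dict: "time_s": time; "joints": joint angles; "joint_vel": joint speeds; "joint_torque": joint torques, N m; "ee_pos": TCP position; "orientation": TCP orientation; "contact_force": force on the tool from outside, world axes, zero at the start; "ft_torque": the same for the moment, N m; "width": opening from 0.0 (shut) to 1.0 (fully open); "grasp_force": force on a finger pad.
Only numpy, scipy, OpenCV 4.12 (cv2) and the standard library are available. Lean on these libraries where they do the work, as an engineer would, in place of code of your own. Each camera call takes 0.05 s, during which the arm holds its last target. There are 200 camera calls.

## Task

The orange slide cassette is jammed in the feeder, its rear hook caught behind a rail hidden under the black cover: ease it back against the spring until you feel the hook pass the gap in the rail, without forcing it, and draw it out from under the cover. Lift it out of the chute and set it down, not dropped, flat and right way up on the floor of the grey reject box, so that the two white cassettes advance in the lane to the dock. Leave the white cassettes in the chute and everything else on the table where it is.

Things in the scene. Friction and masses are not known exactly. Their poses are not given: they have to be found in the camera images.
- chute: Feeder chute, fixed: aluminium base, blue walls, black cover. Origin on the table (z 0) at mid lane, in the dock wall's face (y 0). y runs upstream to the spring pusher, -x is the front. Lane floor at z 30 mm. Dock wall 20 mm above the floor. Bay y 0 to 172: x -122 to 62. Above it (to y 342): x -62 to 62, front guard 18 mm, rear lip 8 mm high. Lane and cassettes are slippery (friction about 0.25).
- chute_sill (a point): Middle of the inner top edge of the bay's front sill, x -122, y 86 mm of the chute, 14 mm above the lane floor. The cassette stops here when drawn out straight by 62 mm; let go there, it is pushed along the bay to the dock wall by the cassettes behind it and may turn a little.
- chute_cover (a point): Middle of the front edge of the black cover, on its top, 56 mm above the lane floor (underside 50 mm). The cover lies over the rear of the lane, chute x 30 to 100, along its whole length (y -8 to 350 mm).
- chute_rail (a point): Lower front edge of the steel rail under the cover, beside the hook's place at the start. Rail: chute x 66 to 71 mm, from 19 mm above the lane floor up to the cover. Its one gap, 30 mm wide, has its centre 20 to 50 mm upstream (+y) of here, unseen and different every time: feel for it. A fixed tooth stops the hook from going downstream behind the rail.
- jammed: Orange open cassette, jammed, loose, 0.13 to 0.26 kg: 120 (its x) by 70 (y) by 22 mm high, walls and floor 6 mm thick, pocket 108 by 58 mm. Origin: centre of its underside; axes as the chute's at the start, when it lies at x 0, y 75 mm of the chute with its hook 4 mm behind the rail. A tongue leaves the rear at x 60 mm, 16 mm wide, 10 to 16 mm above the underside.
- jammed_fin (a point): Middle of the top of the orange cassette's grip fin, 44 mm above its underside at its x 42 mm. The fin is 24 mm long in x (30 to 54), 12 mm thick in y, and stands 22 mm above the walls. Under the cover at the start; in the open once the cassette is drawn to the sill.
- jammed_pocket (a point): Floor of the orange cassette's open front pocket, at its x -15 mm, 6 mm above its underside. The pocket is open from above from x -54 to the cover and from y -29 to 29 mm: room for closed fingertips, which can push its walls.
- jammed_hook (a point): Top of the upturned hook at the end of the orange cassette's tongue, its x 75 to 81 mm, 16 mm wide, 30 mm above its underside. It passes the rail's gap when within 7 mm of the gap's centre; it is clear of the cover when the cassette is drawn out 52 mm or more.
- next: White cassette directly upstream of the orange one, loose, 0.16 kg; same 120 by 70 by 22 mm body and fin, no tongue or hook; holds two glass slides. Origin: centre of its underside. At the dock its origin lies at y 35 mm of the chute.
- second: Second white cassette, same as next, upstream of it; finally at y 105 mm of the chute.
- pusher (a joint): Steel spring pusher behind the white cassettes; 0 at the start, grows in m as it advances to the dock (about 0.11 when both white cassettes are home), negative when pushed back (to -0.075). It pushes with about 5 N, damped (20 N s/m).
- reject: Grey open reject box, fixed, 205 mm (its x) by 135 mm (its y), 35 mm high, walls 6 mm, inner floor about 6 mm above the table. Origin: centre of its underside, on the table.
- amber: Amber bottle with blue cap, diameter 56, 105 mm high, loose bystander; origin: centre of its underside.
- white_bottle: Small white bottle, diameter 44, 70 mm high, loose bystander; origin: centre of its underside.
- jar: Clear jar with blue lid, diameter 64, 65 mm high, loose bystander; origin: centre of its underside.
- mouse: Round black pointing device, diameter 62, 34 mm high, loose bystander; origin: centre of its underside.
- screwdriver: Screwdriver, 180 mm long, lying along its x axis, loose bystander.
- slide_box: Blue slide box, 100 by 85 by 35 mm, loose bystander; origin: centre of its underside.
Not all that is in view belongs to the job. Leave any pink, purple or yellow look-alike of the next alone.

How it is judged (in metres and radians):
On the way:
1. the orange cassette is lifted clear of the chute (z of jammed in the frame of chute above 0.075 m), for 0.1 s.
At the end, for the whole second after the job is handed in: The orange cassette lies flat (within 0.1 rad), right way up and at rest on the floor of the reject box, and both white cassettes lie flat in the lane (within 15 mm of its middle), the first against the dock wall (within 5 mm), the second right behind it (within 7 mm) (x of jammed in the frame of reject between -0.045 and 0.045 m and y of jammed in the frame of reject between -0.035 and 0.035 m and z of jammed in the frame of reject below 0.012 m and angle between jammed's own z axis and vertical below 0.1 rad and linear speed of jammed below 0.02 m/s and y of next in the frame of chute between 0.03 and 0.04 m and x of next in the frame of chute between -0.015 and 0.015 m and z of next in the frame of chute between 0.025 and 0.036 m and y of second in the frame of chute between 0.098 and 0.112 m and x of second in the frame of chute between -0.015 and 0.015 m and z of second in the frame of chute between 0.025 and 0.036 m); the robot touches nothing.
It fails at once if the orange cassette is forced against the chute (over 45 N) while it is still under the cover (contact force between jammed and chute above 45 N and x of jammed in the frame of chute above -0.03 m and z of jammed in the frame of chute below 0.06 m).
It fails at once if the orange cassette is dropped into or rammed against the reject box (over 60 N) (contact force between jammed and reject above 60 N).
It fails at once if a white cassette is lifted or tipped out of the lane (z of any of next, second in the frame of chute above 0.055 m or angle between any of next, second's own z axis and vertical above 0.4 rad).
It fails at once if a bystander is moved more than 30 mm (distance of any of amber, white_bottle, jar, mouse, screwdriver, slide_box from where it was at the start of the episode above 0.03 m).
It also fails if it takes over 64 s, if anything falls off the work surface, if the arm or the gripper's body presses on something with over 40 N, if the wrist force passes 120 N, or if a joint passes its speed limit or range.

## Working session

There is one attempt and no reset: what is moved stays moved. The work goes in short steps, each a Python script; the robot and the scene stay as the last script left them, time stands still between calls to the robot, and variables do not carry over. Pictures are saved under pics/ and viewed, at most 10 in all, crops included, and the job is handed in when it is done.

```bash
mkdir -p pics; ls; cat > h.py <<'E'
import numpy as np, cv2
from bench import arm, jaws, read_state, capture
def cast(c,uv,z):
    R,_=cv2.Rodrigues(np.array(c["rvec"],float)); t=np.array(c["tvec"],float).ravel()
    o=-R.T@t; out=[]
    for u,v in np.atleast_2d(uv):
        d=R.T@np.linalg.inv(c["K"])@np.array([u,v,1.]); out.append(o+d*(z-o[2])/d[2])
    return np.array(out)
def pts(c):
    R,_=cv2.Rodrigues(np.array(c["rvec"],float)); t=np.array(c["tvec"],float).ravel()
    v,u=np.mgrid[:480,:640]; z=c["z_map"]
    P=np.stack([u,v,np.ones_like(u)],-1)@np.linalg.inv(c["K"]).T*z[...,None]
    return (P-t)@R
def save(c,n): cv2.imwrite("pics/"+n+".png",c["frame"][...,::-1])
E
python3 - <<'E'
from h import *
import pickle
for n in("top","side"):
    c=capture(n); save(c,n+"0"); pickle.dump(c,open(n+"0.pkl","wb"))
    R,_=cv2.Rodrigues(np.array(c["rvec"],float)); print(n,-R.T@np.array(c["tvec"]).ravel())
print(read_state())
E
```

```text
pics
top [ 357.43723861   44.10693291 1461.53156764]
side [  154.30629047 -1201.37709194   856.34097188]
{'time_s': 0.1, 'joints': array([ 1.21440932e+00,  3.00440804e-01,  1.52150361e+00, -1.08476985e-06,
        1.32070836e+00, -6.65880921e-02]), 'joint_vel': array([-0.00091726, -0.00188933, -0.00131672, -0.0001261 , -0.00048685,
        0.00018952]), 'joint_torque': array([ 3.24442299e-04, -5.44371665e+01, -3.62377489e+01, -8.68188499e-05,
        2.99919819e-03, -3.26488021e-05]), 'ee_pos': array([157.0928245 , 526.8741167 , 230.77070677]), 'orientation': array([-1.10753640e-04,  1.44392787e-01,  9.89520309e-01, -5.18360769e-04]), 'contact_force': array([1.32970617, 0.448667  , 0.30826832]), 'ft_torque': array([0.00453235, 0.01525605, 0.02004492]), 'grasp_force': 0.0, 'width': 0.9982583148143515}
```

View pics/top0.png

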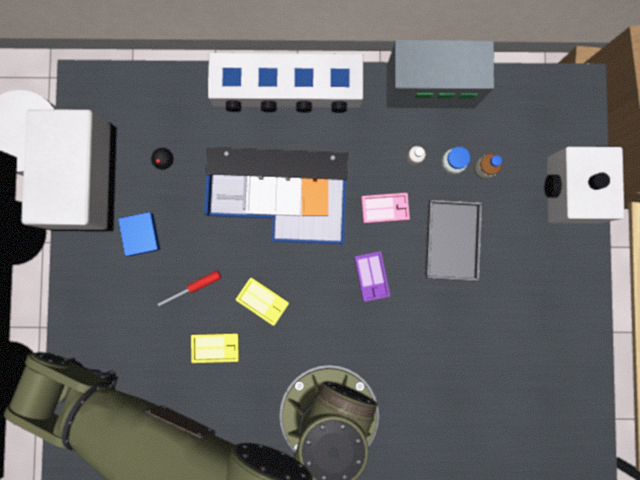

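View pics/side0.png

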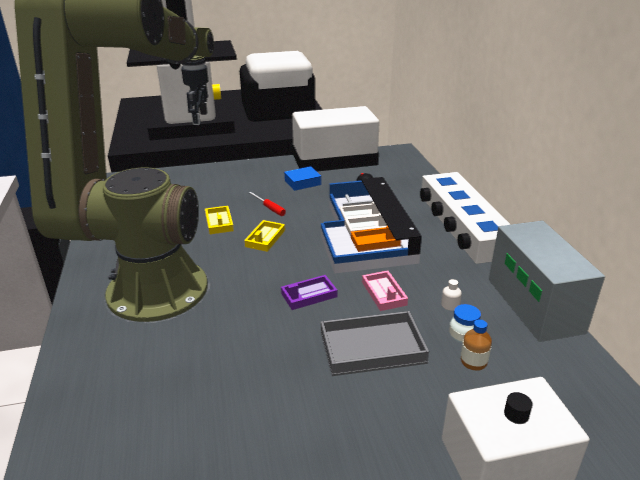

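Top view: the cover spans px (207–348, 150–180), with orange at (314,197), the reject box at (454,240), and upstream to the left. The side view agrees. I'll measure next.

```bash
python3 - <<'E'
from h import *
import pickle
c=pickle.load(open("top0.pkl","rb")); P=pts(c); F=c["frame"].astype(int); hsv=cv2.cvtColor(c["frame"],cv2.COLOR_RGB2HSV)
v,u=np.mgrid[:480,:640]
def rect(m,z,n):
    m=m.astype(np.uint8); k,l,s,_=cv2.connectedComponentsWithStats(m); i=1+np.argmax(s[1:,4]); m=(l==i).astype(np.uint8)
    ct=max(cv2.findContours(m,0,2)[0],key=cv2.contourArea)[:,0]
    W=cast(c,ct,z)[:,:2].astype(np.float32); r=cv2.minAreaRect(W); print(n,s[i],np.round(r[0],1),np.round(r[1],1),round(r[2],2),'depthz',np.median(P[...,2][m>0])); print(np.round(cv2.boxPoints(r),1).tolist()); return m
roi=lambda a,b,c_,d:(u>a)&(u<b)&(v>c_)&(v<d)
V=hsv[...,2]
print(F[165,280],F[240,454],F[130,280],F[200,314],F[225,310],F[275,454])
for p in[(280,165),(454,240),(314,200),(310,225),(290,190),(429,240)]: print(p,P[p[1],p[0]])
rect(roi(195,360,142,195)&(abs(P[...,2]-86)<7),86,"cover")
O=(hsv[...,0]>8)&(hsv[...,0]<20)&(hsv[...,1]>180)&(V>120)
rect(O&roi(290,340,170,225),52,"orange")
rect(roi(415,495,190,290)&(P[...,2]>25)&(P[...,2]<50),35,"reject")
rect(roi(195,360,160,260)&(hsv[...,0]>100)&(hsv[...,0]<125)&(hsv[...,1]>150),44,"bluewalls")
E
```

```text
[72 69 71] [144 141 146] [81 86 90] [245 173 100] [221 219 231] [145 142 148]
(280, 165) [642.22239822 129.56029405  88.18990038]
(454, 240) [ 461.22838682 -331.19834877    3.41473481]
(314, 200) [560.99016034  42.70187516  36.43659072]
(310, 225) [495.07711495  52.63068786  37.72304594]
(290, 190) [586.2123525  105.61632033  40.71142634]
(429, 240) [ 458.12102054 -256.86380802   39.97333936]
cover [ 206  147  142   48 3836] [628.7 138.4] [120.5 357.7] 0.43 depthz 87.07754340157237
[[567.0999755859375, 316.79998779296875], [569.7999877929688, -41.0], [690.2000122070312, -40.0], [687.5, 317.70001220703125]]
orange [313 180   1   1   1] [611.   45.7] [0. 0.] 0.0 depthz 51.05028527927981
[[611.0, 45.70000076293945], [611.0, 45.70000076293945], [611.0, 45.70000076293945], [611.0, 45.70000076293945]]
reject [427 199  56  82 722] [ 460.9 -323.4] [137.8 204.9] 87.13 depthz 34.945447540268745
[[355.1000061035156, -387.1000061035156], [559.7999877929688, -397.29998779296875], [566.7000122070312, -259.70001220703125], [362.0, -249.39999389648438]]
bluewalls [205 175 141  69 529] [535.6 145.6] [363.2 165.7] 88.29 depthz 50.911289022218924
[[447.29998779296875, -33.5], [613.0, -38.400001525878906], [623.7999877929688, 324.6000061035156], [458.1000061035156, 329.6000061035156]]
```

```bash
python3 - <<'E'
from h import *
import pickle
c=pickle.load(open("top0.pkl","rb")); hsv=cv2.cvtColor(c["frame"],cv2.COLOR_RGB2HSV)
H,S,V=[hsv[...,i].astype(int) for i in range(3)]
v,u=np.mgrid[:480,:640]; g=c["frame"].mean(2)
# cover front edge: per column, dark->bright transition (strongest upward gradient around v 172..186)
ed=[]
for x in range(214,344):
    d=np.diff(g[168:192,x]); ks=np.where(d>25)[0]
    if len(ks): 
        k=ks[0]; mid=(g[168+k-3,x]+g[min(168+k+4,479),x])/2
        ed.append((x,168+k+.5))
W=cast(c,ed,86)[:,:2]; vx,vy,x0,y0=cv2.fitLine(W.astype(np.float32),cv2.DIST_HUBER,0,.01,.01).ravel()
print("edge slope dx/dy",vx/vy,"x at y=138",x0+(138-y0)*vx/vy, "res",np.std((W[:,0]-x0)-(W[:,1]-y0)*vx/vy))
# cover ends at v=165 dark mask
m=(V<95)&(S<60)&(v>145)&(v<182)&(u>190)&(u<365)
for r in(160,165,170):
    print(r,g[r,200:214].astype(int),g[r,342:354].astype(int))
O=((H>8)&(H<22)&(S>110)&(V>150)&(u>290)&(u<340)&(v>170)&(v<225)).astype(np.uint8)
ct=max(cv2.findContours(O,0,2)[0],key=cv2.contourArea)[:,0]; print("orange px",ct.min(0),ct.max(0),cv2.contourArea(ct))
for r in(190,200,210): 
    cs=np.where(O[r])[0]; print(r,cs.min(),cs.max(),cast(c,[(cs.min()-.5,r),(cs.max()+.5,r)],52)[:,:2].round(1).tolist())
for x in(306,314,322):
    rs=np.where(O[:,x])[0]; print(x,rs.min(),rs.max(),cast(c,[(x,rs.max()+.5)],52)[:,:2].round(1).tolist())
# blue wall outer/inner
B=(H>100)&(H<125)&(S>120)&(V>60)
for r in(225,235): print(r,np.where(B[r,260:360])[0]+260)
for x in(230,250): print(x,np.where(B[170:260,x])[0]+170)
for x in(290,330): print(x,np.where(B[185:260,x])[0]+185)
for x in (314,): print(c["frame"][196:246:1,x].tolist())
img=cv2.resize(c["frame"][140:290,190:500],None,fx=2.58,fy=2.58,interpolation=cv2.INTER_CUBIC); cv2.imwrite("pics/crop.png",img[...,::-1])
E
```

```text
edge slope dx/dy 0.036976922 x at y=138 614.0859 res 1.578328534269974
160 [86 75 81 79 86 81 80 71 73 64 69 73 72 68] [67 65 61 61 64 68 78 86 85 85 87 82]
165 [82 81 82 82 87 76 75 69 74 70 71 68 77 70] [60 65 67 67 63 73 86 82 81 86 90 84]
170 [80 83 86 83 81 75 70 73 70 75 74 72 66 73] [64 65 68 66 65 79 88 80 89 86 86 82]
orange px [302 178] [327 215] 894.5
190 302 327 [[584.6, 75.3], [585.1, 7.9]]
200 302 327 [[558.5, 75.1], [559.0, 7.8]]
210 302 327 [[532.5, 74.8], [533.0, 7.6]]
306 178 215 [[518.3, 63.1]]
314 181 215 [[518.4, 42.4]]
322 179 215 [[518.6, 21.7]]
225 [272 273 342 343 344]
235 [272 273 342 343]
230 [214 215 216]
250 [215 216 217]
290 [240 241]
330 [241 242 243]
[[245, 175, 100], [245, 177, 98], [244, 173, 95], [245, 176, 100], [245, 173, 100], [245, 175, 99], [245, 176, 101], [245, 176, 98], [245, 176, 99], [245, 176, 101], [244, 174, 98], [246, 179, 103], [246, 178, 100], [246, 181, 104], [246, 179, 102], [245, 178, 100], [245, 174, 97], [248, 179, 100], [244, 167, 88], [201, 136, 107], [194, 186, 200], [221, 219, 233], [222, 221, 231], [223, 221, 232], [222, 219, 231], [221, 220, 229], [223, 222, 232], [222, 220, 231], [222, 222, 232], [225, 224, 234], [221, 219, 230], [222, 222, 231], [223, 222, 234], [222, 223, 233], [224, 221, 232], [222, 220, 231], [223, 222, 233], [222, 222, 231], [223, 222, 233], [222, 221, 231], [222, 221, 231], [224, 223, 231], [222, 221, 231], [181, 185, 214], [109, 126, 178], [57, 90, 155], [40, 71, 125], [71, 77, 99], [83, 87, 93], [86, 89, 93]]
```

View pics/crop.png

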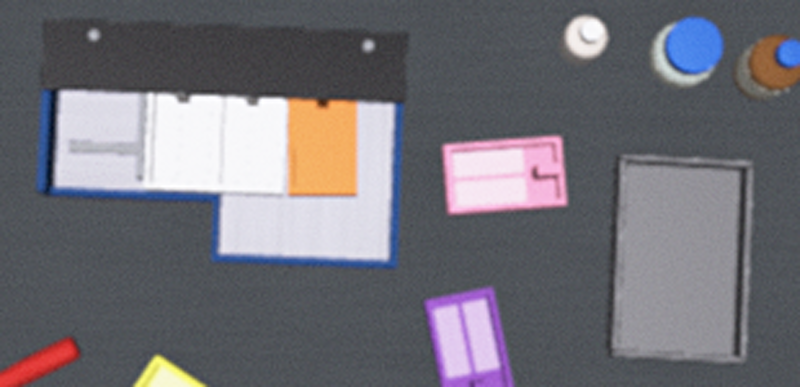

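The chute origin is at about (576, -33.5) with yaw about -0.033. The orange centre, cover ends and sill all agree within about 2 mm. I plan to pinch the orange cassette's downstream side wall, with one finger in the pocket and the other in the empty bay. That lets me step it upstream and feel for the gap with light pulls.

```bash
cat >> h.py <<'E'
O=np.array([576.,-33.5]); YAW=-0.033
ex=np.array([np.cos(YAW),np.sin(YAW)]); ey=np.array([-ex[1],ex[0]])
def cw(x,y,z): return [*(O+x*ex+y*ey),z]
def wc(p): d=np.array(p[:2])-O; return np.array([d@ex,d@ey,p[2]])
def q(yaw): return [0,-np.sin(yaw/2),np.cos(yaw/2),0]
def F(): 
    s=read_state(); f=np.array(s["contact_force"]); return np.round([f[:2]@ex,f[:2]@ey,f[2]],2)
def st():
    s=read_state(); print("t %.1f"%s["time_s"],"tcp(chute)",wc(s["ee_pos"]).round(1),"F",F(),"w %.3f g %.1f"%(s["width"],s["grasp_force"]))
E
python3 - <<'E'
from h import *
print(arm.inverse_kinematics(cw(-25,45,200),q(YAW)))
jaws.gripper_to(0.36,40)
arm.goto(cw(-25,45,160),q(YAW)); st()
arm.servo_line(cw(-25,45,70),v=120); st()
print(arm.servo_line(cw(-25,45,39.5),v=40,threshold=6)); st()
save(capture("side"),"s1")
c=capture("top");save(c,"t1")
E
```

```text
[-4.40171756e-02  3.32672846e-01  1.55266782e+00 -4.44089210e-16
  1.25625199e+00 -1.58181350e+00]
t 3.0 tcp(chute) [-25.   45.7 160.1] F [-0.39  1.05 -0.25] w 0.355 g 0.0
t 3.9 tcp(chute) [-24.6  45.1  70.7] F [-0.1   0.18  0.51] w 0.361 g 0.0
False
t 4.8 tcp(chute) [-24.9  45.   39.7] F [-0.49  0.14  0.05] w 0.357 g 0.0
```

```bash
python3 -c "
import cv2
a=cv2.imread('pics/s1.png')[150:290,290:450];b=cv2.imread('pics/t1.png')[130:270,190:350]
cv2.imwrite('pics/m1.png',cv2.hconcat([cv2.resize(a,(400,350)),cv2.resize(b,(400,350))]))"
```

```text
(no output)
```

View pics/m1.png

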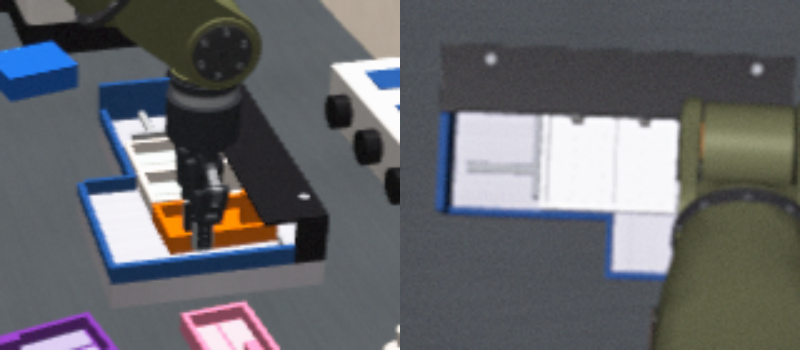

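The side view shows the outer finger in the empty bay and the inner one in the pocket, straddling the wall. Next I close the grip and feel for the gap.

```bash
python3 - <<'E'
from h import *
jaws.gripper_to(0.0,40); st()
p=wc(read_state()["ee_pos"]); x0,y0=p[0],p[1]; z=39.5
np.save("x0y0.npy",[x0,y0])
# move in +y to +14
print(arm.servo_line(cw(x0,y0+6,z),v=25,threshold=22)); st()
print(arm.servo_line(cw(x0,y0+14,z),v=25,threshold=15)); st()
b=arm.servo_line(cw(x0-10,y0+14,z),v=15,threshold=7); print(b); st()
save(capture("side"),"s2")
E
```

```text
t 5.2 tcp(chute) [-24.9  45.   39.8] F [-1.65 -0.14  3.31] w 0.052 g 41.5
False
t 5.6 tcp(chute) [-24.8  50.7  39.7] F [-1.93 -5.08  4.81] w 0.058 g 41.7
False
t 6.1 tcp(chute) [-24.8  58.8  39.7] F [-1.58 -5.25  4.64] w 0.057 g 41.7
True
t 6.6 tcp(chute) [-30.6  58.6  39.7] F [ 2.2  -3.41  2.85] w 0.057 g 41.4
```

```bash
python3 - <<'E'
from h import *
x0,y0=np.load("x0y0.npy"); z=39.5
for d in range(18,59,4):
    arm.servo_line(cw(x0-2,y0+d-4,z),v=30)
    if arm.servo_line(cw(x0-2,y0+d,z),v=25,threshold=18): print("y stop",d); st(); break
    b=arm.servo_line(cw(x0-11,y0+d,z),v=18,threshold=7); print(d,b); st()
    if not b: break
E
```

```text
18 True
t 7.6 tcp(chute) [-30.6  62.5  39.8] F [ 4.21 -3.89 -0.09] w 0.058 g 41.0
22 True
t 8.5 tcp(chute) [-30.6  66.5  39.8] F [ 4.02 -3.2  -1.26] w 0.060 g 41.0
26 True
t 9.5 tcp(chute) [-30.7  70.6  39.8] F [ 3.1  -2.9   2.32] w 0.055 g 41.4
30 True
t 10.4 tcp(chute) [-30.8  74.5  39.8] F [ 4.82 -3.33  0.04] w 0.055 g 41.0
34 True
t 11.4 tcp(chute) [-30.8  78.5  39.8] F [ 4.34 -2.77  0.05] w 0.056 g 41.0
38 True
t 12.4 tcp(chute) [-30.8  82.5  39.8] F [ 4.27 -2.41 -0.31] w 0.057 g 41.0
42 False
t 13.6 tcp(chute) [-35.3  86.9  39.8] F [ 2.37 -4.84  5.7 ] w 0.057 g 41.7
```

The gap was felt at d≈42 mm. I'll centre a little further and draw out.

```bash
python3 - <<'E'
from h import *
x0,y0=np.load("x0y0.npy"); z=39.5
print(arm.servo_line(cw(x0-11,y0+45,z),v=20,threshold=6)); st()
y=wc(read_state()["ee_pos"])[1]
print(arm.servo_line(cw(x0-22,y,z),v=20,threshold=8)); st()
if wc(read_state()["ee_pos"])[0]<x0-20:
    print(arm.servo_line(cw(x0-57,y,z),v=40,threshold=10)); st()
save(capture("side"),"s3"); save(capture("top"),"t3")
a=cv2.imread('pics/s3.png')[150:290,290:450];b=cv2.imread('pics/t3.png')[130:270,190:350]
cv2.imwrite('pics/m3.png',cv2.hconcat([cv2.resize(a,(400,350)),cv2.resize(b,(400,350))]))
E
```

```text
False
t 13.9 tcp(chute) [-35.5  89.8  39.7] F [ 1.48 -4.83  5.7 ] w 0.055 g 41.8
False
t 14.6 tcp(chute) [-46.6  89.7  39.7] F [ 1.4  -5.06  6.32] w 0.058 g 41.8
False
t 15.7 tcp(chute) [-81.7  89.7  39.7] F [ 0.27 -5.16  6.22] w 0.049 g 42.2
```

View pics/m3.png

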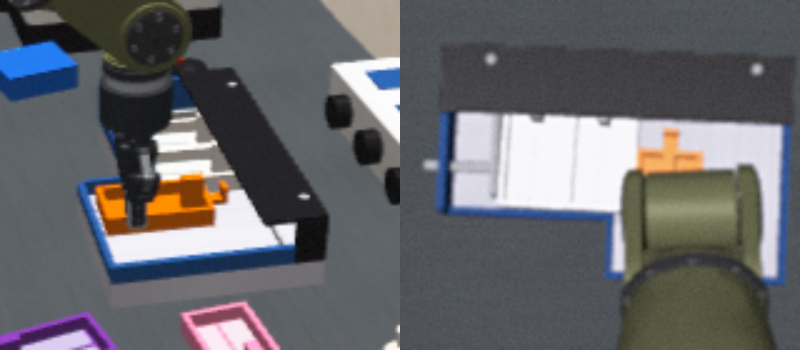

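The cassette is free, and its hook is clear in front of the cover. Now I lift.

```bash
python3 - <<'E'
from h import *
jaws.gripper_to(0.0,80); st()
p=wc(read_state()["ee_pos"])
arm.servo_line(cw(p[0],p[1],52),v=25); st()
arm.servo_line(cw(p[0],p[1],110),v=40); st()
arm.servo_line(cw(p[0],p[1],160),v=80); arm.pause(.5); st()
for n in("side","top"):
    save(capture(n),n+"4")
cv2.imwrite('pics/m4.png',cv2.hconcat([cv2.resize(cv2.imread('pics/side4.png')[110:290,290:450],(400,450)),cv2.resize(cv2.imread('pics/top4.png')[120:300,190:350],(400,450))]))
E
```

```text
t 16.0 tcp(chute) [-81.6  89.7  39.8] F [ 0.37 -4.68  8.34] w 0.040 g 80.5
t 16.6 tcp(chute) [-82.   89.5  51.6] F [-0.43 -5.45 -2.37] w 0.038 g 78.9
t 18.2 tcp(chute) [-81.7  89.7 109.8] F [-0.31  0.23 -1.72] w 0.043 g 79.1
t 19.5 tcp(chute) [-81.6  89.7 159.9] F [-0.46  1.08 -0.66] w 0.045 g 79.1
```

View pics/m4.png

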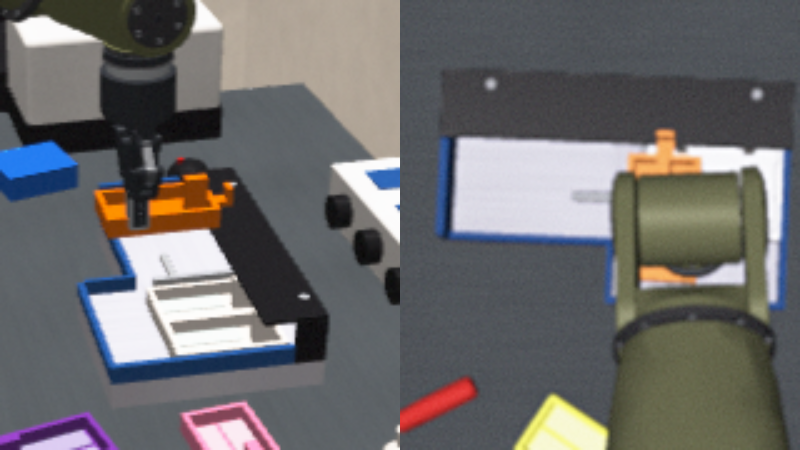

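Both whites have advanced to the dock, and the orange hangs level. I move it over the reject box and lower until contact.

```bash
python3 - <<'E'
from h import *
B=np.array([461.,-323.4]); a=-0.05
R=np.array([[np.cos(a),-np.sin(a)],[np.sin(a),np.cos(a)]])
t=B+R@np.array([-8-25,3-32.])
arm.servo_line([*t,165],ori=q(a),v=160); st()
arm.servo_line([*t,60],v=80); st()
arm.servo_line([*t,26],v=30); arm.pause(.3); st()
print(arm.servo_line([*t,12.5],v=8,threshold=2.5)); st()
save(capture("side"),"side5")
cv2.imwrite('pics/m5.png',cv2.resize(cv2.imread('pics/side5.png')[240:390,290:450],(640,600)))
E
```

```text
t 22.4 tcp(chute) [-138.8 -321.6  165. ] F [-0.14 -0.81 -1.69] w 0.044 g 79.1
t 23.8 tcp(chute) [-138.7 -322.1   60.5] F [-0.75  0.07 -1.32] w 0.039 g 79.1
t 25.4 tcp(chute) [-138.8 -322.    26.1] F [-0.32 -0.61 -1.41] w 0.040 g 79.1
True
t 26.6 tcp(chute) [-138.9 -322.    15.8] F [-0.33  0.86  5.81] w 0.040 g 80.0
```

View pics/m5.png

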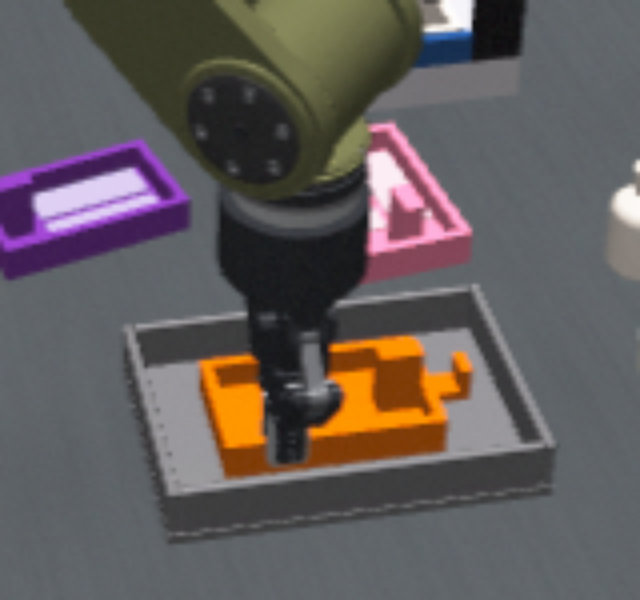

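Contact came at z 15.8, where it was expected, with the cassette well inside the box. Release, retreat and check.

```bash
python3 - <<'E'
from h import *
jaws.gripper_to(0.18,20); st()
p=read_state()["ee_pos"]
print(arm.servo_line([p[0],p[1],60],v=50,threshold=6)); st()
arm.servo_line([p[0],p[1],200],v=150)
arm.goto([250,-480,230],q(-.05)); arm.pause(.3); st()
c=capture("top"); save(c,"top6"); s=capture("side"); save(s,"side6")
hsv=cv2.cvtColor(c["frame"],cv2.COLOR_RGB2HSV); H,S,V=[hsv[...,i].astype(int) for i in range(3)]; P=pts(c)
v,u=np.mgrid[:480,:640]
Om=(H>8)&(H<22)&(S>110)&(V>120)&(u>425)&(u<485)&(v>195)&(v<285)
m=cv2.morphologyEx(Om.astype(np.uint8),cv2.MORPH_OPEN,np.ones((8,8)))
ct=max(cv2.findContours(m,0,2)[0],key=cv2.contourArea)[:,0]
r=cv2.minAreaRect(cast(c,ct,28)[:,:2].astype(np.float32)); print("orange",r)
Z=P[...,2][m>0]; print("z pct",np.percentile(Z,[5,25,50,75,95]).round(1))
g=c["frame"].mean(2)
print("row195 chute",[(x,int(g[195,x])) for x in range(255,348,1)])
cv2.imwrite('pics/m6.png',cv2.resize(cv2.imread('pics/top6.png')[140:290,190:500],(800,387),interpolation=cv2.INTER_CUBIC))
E
```

```text
t 26.9 tcp(chute) [-139.3 -321.6   15.1] F [-0.09 -0.74  1.05] w 0.177 g 0.0
False
t 27.9 tcp(chute) [-139.4 -321.5   59.7] F [ 0.53 -0.74 -0.43] w 0.179 g 0.0Traceback (most recent call last):
  File "<stdin>", line 6, in <module>
bench.MotionError: the arm cannot take that pose within its joint ranges
```

```bash
python3 - <<'E'
from h import *
j=np.array(read_state()["joints"]); j[0]-=0.75; arm.move_j(list(j)); arm.pause(.3); st()
c=capture("top"); save(c,"top6"); s=capture("side"); save(s,"side6")
hsv=cv2.cvtColor(c["frame"],cv2.COLOR_RGB2HSV); H,S,V=[hsv[...,i].astype(int) for i in range(3)]; P=pts(c)
v,u=np.mgrid[:480,:640]
Om=(H>8)&(H<22)&(S>110)&(V>120)&(u>425)&(u<485)&(v>195)&(v<285)
m=cv2.morphologyEx(Om.astype(np.uint8),cv2.MORPH_OPEN,np.ones((8,8)))
ct=max(cv2.findContours(m,0,2)[0],key=cv2.contourArea)[:,0]
r=cv2.minAreaRect(cast(c,ct,28)[:,:2].astype(np.float32)); print("orange",r)
Z=P[...,2][m>0]; print("z pct",np.percentile(Z,[5,25,50,75,95]).round(1))
W=((V>232)&(u>270)&(u<345)&(v>170)&(v<225)).astype(np.uint8)
ct=max(cv2.findContours(W,0,2)[0],key=cv2.contourArea)[:,0]; w=cast(c,ct,52); w=np.array([wc(p) for p in w]); print("whites chute range",w.min(0).round(1),w.max(0).round(1))
cv2.imwrite('pics/m6.png',cv2.vconcat([cv2.resize(cv2.imread('pics/top6.png')[140:290,270:500],(480,300),interpolation=cv2.INTER_CUBIC),cv2.resize(cv2.imread('pics/side6.png')[170:390,310:500],(480,300))]))
E
```

```text
t 30.8 tcp(chute) [-485.3 -529.2  199. ] F [-0.06 -0.55  0.46] w 0.181 g 0.0
orange ((452.13348388671875, -322.2887878417969), (71.96875, 119.22689056396484), 87.12178039550781)
z pct [ 7.5 11.8 14.9 26.  34.2]
whites chute range [-57.    3.2  52. ] [ 36.1 144.1  52. ]
```

View pics/m6.png

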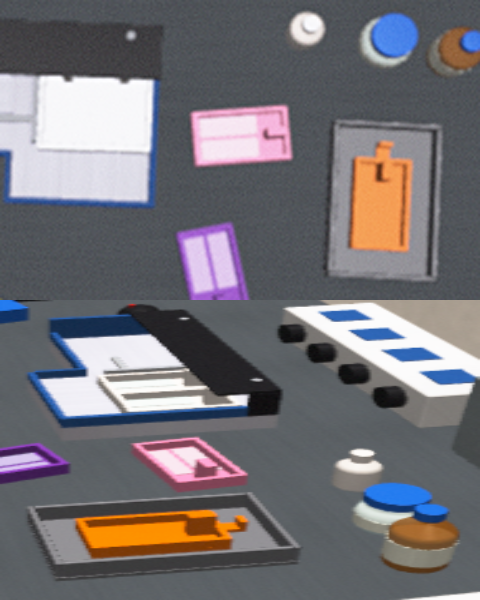

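The orange lies flat in the reject box at about (-9, 1) mm of its centre. The whites occupy chute y≈0–142, x front ≈-57, which is home. The bystanders haven't moved, so I'm handing in.

```bash
python3 -c "
from h import *
print(arm.job_done())"
```

```text
the job is handed in; nothing more can be done
None
```

I freed the orange cassette through the rail gap without forcing it and set it down flat in the reject box. Both white cassettes advanced to the dock, and I handed the job in at about 31 s; no verdict was shown.

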